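# Load the print-scrap grinder and hold its bayonet lid at the jog mark

### The arm

A 6-joint arm with a two-finger parallel gripper is mounted at the origin on the work surface. World frame = base frame: x ahead of the robot, y to its left, z up, the work surface at z = 0. Lengths are in m, angles in degrees, forces in N, time in s.
With the tool pointing down it reaches from about 0.375 to 0.9 m from the base axis. Payload 3.1 kg.
Tool frame: the origin (TCP) lies at the very end of the fingers, on their centre line; the grasp point (between the pads) lies 19 mm behind it; z points along the fingers, y is the line along which they close (so a half turn about z gives the same grasp; the last joint's range is limited). The gripper opens to 87 mm and grips with 3 to 60 N. Pads are 19 mm wide; open, the fingers measure 117 mm over their backs; the gripper's body (75 mm by 190 mm) begins 51 mm behind the grasp point.
Start: joints at [-86.373, 30.224, 82.088, -0, 67.689, -10.227], TCP at [0.15, -0.607, 0.223] pointing down, gripper open.
Joint ranges: [-176.69, 176.69], [-43.24, 126.21], [12.49, 139.97], [-82, 262], [0, 151.66], [-163.58, 163.58]. Speed limits (degrees/s): [159.86, 159.86, 180, 180, 180, 180].

### API

Orientations are given as a 3x3 rotation matrix whose columns are the frame's x, y, z axes.
In Python, from rig import bot, imaging gives the robot as it stands.
- The arm moves only by the tool drive_tool, never from a script. Its argument "deltas" is text: rows parted by semicolons, each of 5 numbers parted by spaces: the finger opening in mm, from 0 to 87, then the shift along the world's x, y, z in mm, then the turn about the world's z in rad. In form: jaw dx dy dz twist; .... A call has 1 to 12 rows; each row is the pose to reach, as a shift and turn from the pose commanded when the call began; what a row does not reach only later rows make up. A row lasts 1/10 s, in which the tool goes at most 50 mm and 8.59 degrees, less where a joint would pass 70% of its speed; a pose out of reach is approached as far as the arm can. A call with a gripper value outside its range is refused whole. The fingers move at their own pace and stop on an object; the grip force is fixed at half the most. Time passes only in rows, so rows that repeat a pose let the fingers close. It gives the time, the measured TCP pose, the force, the opening and the grip force at its end, in the units of the state.
- bot.read_state(): the state, without advancing time (a new reading comes with each control period).
- imaging.capture(name): name is "scene" or "top" or "wrist"; returns the picture (480x640x3 uint8, red, green, blue); there is no depth.
- imaging.camera_model(name): a dict with "fx", "fy", "cx", "cy" (pixels), "T" (4x4, takes a point from camera to world coordinates). Camera axes: x right, y down, z forward; pixel columns grow to the right and rows downward; lengths in m; the calibration is good to about 2 mm. A picture is of the moment at which its call begins: read the wrist's pose just before it. camera_model takes no time and is no camera call; for the wrist camera it gives the pose at the moment of the call.
- bot.hand_in(): hands the job in; it is judged then, once.
The state is a dict: "time_s": time; "joint_positions": joint angles; "qvel": joint speeds; "tau": joint torques, N m; "position": TCP position; "tcp_rot": TCP orientation; "force": force on the tool from outside, world axes, zero at the start; "moment": the same for the moment, N m; "opening": opening from 0.0 (shut) to 1.0 (fully open); "grasp_force": force on a finger pad.
Only numpy, scipy, OpenCV 4.12 (cv2) and the standard library are available. Lean on these libraries where they do the work, as an engineer would, in place of code of your own. Each camera call takes 0.05 s, during which the arm holds its last target. There are 200 camera calls.

### The job

Tip the three failed prints out of the white tray into the bowl of the desk grinder without touching them, and set the empty tray back upright on the desk. Then put the bayonet lid into the bowl's mouth with its two lugs in the two gaps, and twist it clockwise until the collar's orange pointer stands at the green mark, half-way to the red mark where it would click shut, never as far as red. The collar springs back, so finish while still gripping the lid and holding it there; leave the tape roll, screwdriver, mouse and toy car where they are.

Things in the scene. Friction and masses are not known exactly. Their poses are not given: they have to be found in the camera images.
- grinder: Desk grinder, fixed; grey base 165 x 165 x 45 mm, on it an open steel bowl (inner radius 50 mm, floor 49 mm above the desk) in a black shroud (radius 64 mm, top 120 mm above the desk). Origin: centre of its underside. White dial plate (radius 82 mm, top 102 mm up): black mark at the grinder's +x (start), green mark 0.6 rad clockwise of it (half-way), red mark at 1.2 rad (click).
- mouth (a point): Centre of the bowl's mouth, 120 mm above the desk, level with the top of the 5 mm thick black ledge (inner radius 48 mm) round it; same axes as the grinder. The ledge has two gaps, 21 mm wide, at +x and -x: the lid's lugs go down through them, then turn under the ledge.
- collar (a joint): Turn of the dark spring collar with the orange pointer, rad: 0 at rest (black mark), grows clockwise seen from above, 0.6 mid-green, clicks shut at 1.2. Inside, two pairs of orange dogs 20 mm apart, just under the gaps, embrace the lid's lugs, so the lid turns the collar (play about 0.06 rad either way). Its spring drives it back to 0: 0.06 N m at 0, 0.12 N m at 0.6.
- lid: Bayonet lid, loose, right way up, about 0.13 kg. Origin: centre of its underside. Grey plug (radius 45 mm, 12 mm high, chamfered foot); above it a blue flange (radius 60 mm, 5 mm thick) that rests on the ledge when the lid is in. Two orange lugs, 14 mm wide, 5 mm thick, at the plug's foot reach to radius 56 mm at the lid's +x and -x. Half a turn looks and fits the same.
- lid_grip (a point): In the lid's black grip bar, on the lid's axis, 37 mm above its underside (25 mm above the flange's underside); same axes as the lid. The bar is 70 mm long along x, 18 mm wide along y, from 20 mm below to 16 mm above this point. With the lid fully in, this point is 25 mm above the mouth point.
- tray_grip (a point): Grip point of the tray's blue handle bar, 68 mm above the tray's underside; x points to the spout, z up. Bar along x from 50 mm behind to 40 mm ahead of it, 16 mm wide, 24 mm high, on a rear post. Tray: loose, white, about 0.16 kg, channel 170 mm long, 58 mm wide, walls 22 mm high, floor 3 mm, open at +x (spout), smooth (prints slide from a slope of about 0.35 rad).
- tray_spout (a point): Middle of the tray's spout edge on its floor: 120 mm ahead (+x) and 65 mm below the grip point, in the tray's axes.
- chunk_yellow: The yellow print, a block 24 x 20 x 18 mm, loose in the tray, 15 g. Origin: centre of the side it starts on, z up.
- chunk_green: The green print, a hexagonal block 25 mm across and 18 mm high, loose in the tray, 15 g. Origin: centre of the side it starts on, z up.
- chunk_red: The red print, an L-shaped block 24 x 22 x 20 mm, loose in the tray, 15 g. Origin: centre of the side it starts on, z up.
- tape_roll: Orange tape roll lying flat, 60 mm across, 18 mm high; origin under its centre. A bystander: leave it.
- screwdriver: Screwdriver lying on the desk along its x, 150 mm long. A bystander: leave it.
- mouse: Black computer mouse, 105 x 58 x 31 mm; origin under its centre. A bystander: leave it.
- robot_car: Toy robot car, blue and green, 130 mm long, 96 mm wide over its wheels, 56 mm high; origin on the desk under its centre, x along it. A bystander: leave it.

How it is judged (in metres and radians):
On the way, in this order (a step that is already met when the one before it is completed fails the run):
1. all three prints lie in the grinder's bowl (horizontal distance between each of chunk_yellow, chunk_green, chunk_red and mouth below 0.05 m and z of each of chunk_yellow, chunk_green, chunk_red in the frame of mouth below -0.012 m), for 0.2 s.
2. the empty tray stands upright on the desk (height (world z) of tray_grip below 0.074 m and angle between tray_grip's own z axis and vertical below 0.08 rad), for 0.2 s.
3. the lid is fully down in the mouth, its lugs through the gaps, not yet twisted to the green mark (horizontal distance between lid_grip and mouth below 0.006 m and z of lid_grip in the frame of mouth between 0.02 and 0.0285 m and angle between lid_grip's own z axis and vertical below 0.06 rad and value of joint collar below 0.45 rad), for 0.05 s.
At the end, for the whole second after the job is handed in: Still gripping the lid (over 1 N), collar held still at 0.45 to 0.75 rad; lid fully down (grip point within 6 mm of the mouth's axis, at most 28.5 mm above it, tilt under 0.06 rad); all three prints in the bowl; tray upright on the desk; bystanders within 20 mm of their places (all of step 1 and all of step 2 and horizontal distance between lid_grip and mouth below 0.006 m and z of lid_grip in the frame of mouth between 0.02 and 0.0285 m and angle between lid_grip's own z axis and vertical below 0.06 rad and value of joint collar between 0.45 and 0.75 rad and velocity of joint collar between -0.1 and 0.1 rad/s and contact force between the fingers and lid above 1 N); the arm keeps its last pose, push and grip.
It fails at once if the lid is twisted as far as the red click mark (collar beyond 1.1 rad) (value of joint collar above 1.1 rad).
It fails at once if a print is touched by the gripper or arm (contact force between any of the fingers, the arm and chunk_yellow above 0.3 N or contact force between any of the fingers, the arm and chunk_green above 0.3 N or contact force between any of the fingers, the arm and chunk_red above 0.3 N).
It fails at once if a bystander is moved by more than 20 mm (distance of any of tape_roll, screwdriver, mouse, robot_car from where it was at the start of the episode above 0.02 m).
It also fails if it takes over 72 s, if anything falls off the work surface, if the arm or the gripper's body presses on something with over 40 N, if the wrist force passes 120 N, or if a joint passes its speed limit or range.

## Working session

There is one attempt and no reset: what is moved stays moved. The work goes in short steps, Python scripts to look and compute and a tool call to move; the robot and the scene stay as the last step left them, time stands still between calls to the robot, and variables do not carry over. Pictures are saved under pics/ and viewed, at most 10 in all, crops included, and the job is handed in when it is done.

Besides the shell and the picture viewer there is one more tool, called after "Emit:" by a JSON object that holds its "name" and its "arguments", one argument or row to a line. drive_tool: Moves the arm, as the interface text tells. Its arguments: {"type":"object","properties":{"deltas":{"type":"string"}},"required":["deltas"]}

```bash
mkdir -p pics
python3 - <<'E'
from rig import bot, imaging
import cv2
for n in ("scene","top"):
    cv2.imwrite(f"pics/{n}0.png",imaging.capture(n)[:,:,::-1])
    m=imaging.camera_model(n);print(n,m["fx"],m["fy"],m["cx"],m["cy"],m["T"])
s=bot.read_state();print(s)
E
```

```text
scene 464.97075026564204 464.97075026564204 323.5794682850892 235.7747404520418 [[ 0.46166265  0.65138975 -0.60212872  1.16022197]
 [ 0.88705309 -0.34061896  0.31163367 -0.27671197]
 [-0.00210148 -0.67798976 -0.73506834  0.79458373]
 [ 0.          0.          0.          1.        ]]
top 465.2431795033112 465.2431795033112 314.68258335268484 240.1220114434923 [[-0.01782825 -0.99300944  0.11668081  0.49329744]
 [-0.99959256  0.02030375  0.02006183 -0.00788834]
 [-0.02229065 -0.1162756  -0.99296682  1.09814254]
 [ 0.          0.          0.          1.        ]]
{'time_s': 0.1, 'joint_positions': array([-8.63728797e+01,  3.02713628e+01,  8.21497608e+01, -3.03967575e-04,
        6.76865052e+01, -1.02271829e+01]), 'qvel': array([-0.04711336, -0.17001712, -0.24148786,  0.02584798,  0.11143007,
       -0.02835382]), 'tau': array([-3.33832159e-04, -4.40985990e+01, -1.77150911e+01,  6.35318086e-02,
        5.34290413e-02, -4.44920465e-05]), 'position': array([ 0.14964523, -0.60615246,  0.2216899 ]), 'tcp_rot': array([[ 9.70907306e-01,  2.39455607e-01, -1.23735965e-04],
       [ 2.39455413e-01, -9.70905552e-01,  1.87440185e-03],
       [ 3.28700096e-04, -1.84949970e-03, -9.99998236e-01]]), 'force': array([-0.24727463,  0.08706333,  0.13009689]), 'moment': array([ 0.05087263,  0.00836336, -0.0296204 ]), 'grasp_force': 0.0, 'opening': 1.0004536550480214}
```

View pics/top0.png

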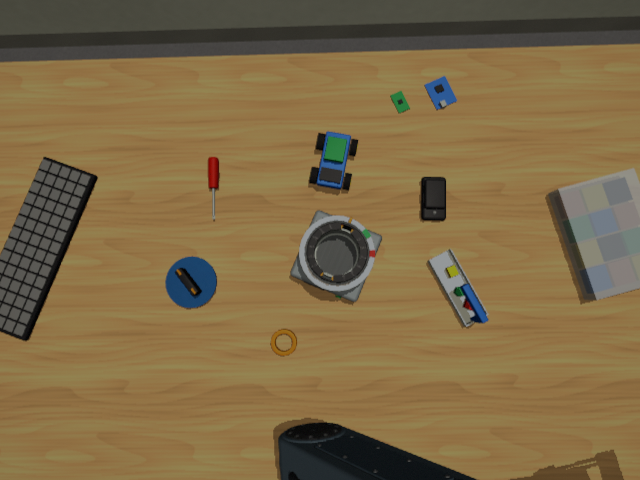

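View pics/scene0.png

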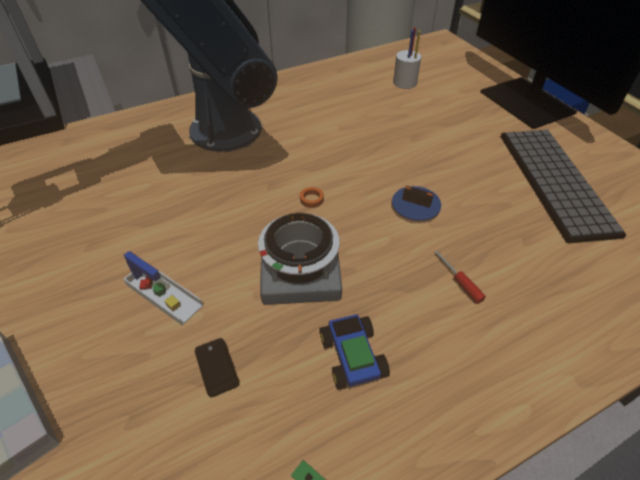

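The top view shows the grinder at about (338,255), lid at (191,283), tray at (458,288) with its spout at the upper left, mouse at (433,198), and car at (333,160). Next I'll get coarse positions from these.

```bash
cat > h.py <<'E'
import numpy as np, cv2
from rig import bot, imaging
def unproj(m,uv,z):
    uv=np.atleast_2d(uv).astype(float); T=np.array(m["T"])
    d=np.c_[(uv[:,0]-m["cx"])/m["fx"],(uv[:,1]-m["cy"])/m["fy"],np.ones(len(uv))]@T[:3,:3].T
    return T[:3,3]+d*((z-T[2,3])/d[:,2])[:,None]
def proj(m,P):
    T=np.array(m["T"]); c=(np.atleast_2d(P)-T[:3,3])@T[:3,:3]
    return np.c_[c[:,0]/c[:,2]*m["fx"]+m["cx"],c[:,1]/c[:,2]*m["fy"]+m["cy"]]
def blobs(img,lo,hi,box,amin=6):
    hsv=cv2.cvtColor(img,cv2.COLOR_RGB2HSV); k=cv2.inRange(hsv,lo,hi)
    x0,y0,x1,y1=box; q=np.zeros_like(k); q[y0:y1,x0:x1]=k[y0:y1,x0:x1]
    n,l,s,c=cv2.connectedComponentsWithStats(q)
    return [(c[i],s[i,4],np.argwhere(l==i)[:,::-1]) for i in range(1,n) if s[i,4]>=amin]
E
python3 - <<'E'
from h import *
np.set_printoptions(precision=4,suppress=True)
im=imaging.capture("top"); m=imaging.camera_model("top")
for nm,lo,hi,box,z in [("lid",(100,80,40),(125,255,255),(150,240,230,320),.017),("handle",(105,120,60),(130,255,255),(420,240,500,335),.08),
  ("green",(55,120,60),(90,255,255),(290,205,390,305),.102),("red",(0,150,80),(6,255,255),(290,205,390,305),.102),("orange",(10,100,80),(22,255,255),(290,205,390,305),.11)]:
    for c,a,p in blobs(im,lo,hi,box):
        w=unproj(m,p,z); ev=np.linalg.svd(w[:,:2]-w[:,:2].mean(0),full_matrices=False)[2][0] if len(w)>2 else 0
        print(nm,c,a,unproj(m,c,z)[0],ev)
print("mouth",unproj(m,(338,252),.12), "traycorners",unproj(m,[(429,262),(448,251),(487,318),(465,326)],.025))
big=cv2.resize(im[190:335,270:500],None,fx=3.4,fy=3.4,interpolation=cv2.INTER_CUBIC)
cv2.imwrite("pics/crop.png",big[:,:,::-1])
E
```

```text
lid [191.1127 281.9842] 1704 [0.5281 0.3036 0.017 ] [ 0.6187 -0.7856]
handle [474.5342 302.6482] 307 [ 0.4704 -0.3291  0.08  ] [-0.8942 -0.4477]
green [365.7949 233.4103] 39 [ 0.6227 -0.0982  0.102 ] [-0.8157 -0.5784]
red [371.9 253.4] 30 [ 0.5792 -0.1099  0.102 ] [-0.9997 -0.0233]
orange [343.3102 253.7147] 4507 [ 0.579  -0.0483  0.11  ] [-0.9981 -0.0612]
orange [341.3333 226.1667] 6 [ 0.6384 -0.0456  0.11  ] [-0.9696  0.2448]
orange [351.5 230.5] 8 [ 0.6285 -0.0671  0.11  ] [-0.6976  0.7165]
orange [321.4 273.8] 10 [ 0.5372 -0.0009  0.11  ] [-0.7416  0.6708]
orange [332.1111 278.3333] 9 [ 0.5272 -0.0234  0.11  ] [-0.9282  0.3721]
mouth [[ 0.582  -0.0368  0.12  ]] traycorners [[ 0.5634 -0.248   0.025 ]
 [ 0.5879 -0.2926  0.025 ]
 [ 0.4343 -0.3725  0.025 ]
 [ 0.4173 -0.3221  0.025 ]]
```

View pics/crop.png

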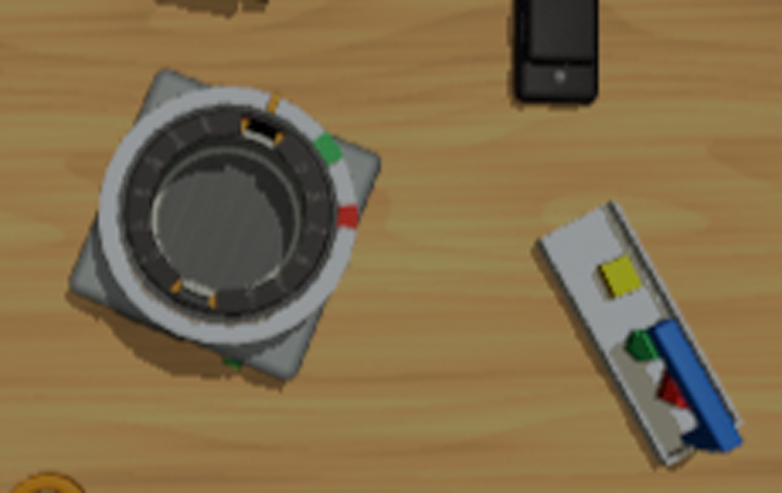

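The crop shows the pointer at the black mark (274,101) and the gaps at (263,130) and (197,293). The spout points up and left, and the handle runs from (660,325) to (735,445). Next: hover over the tray and use the wrist camera.

Emit:
{"name": "drive_tool", "arguments": {
  "deltas": "87 325 280 40 0.22;87 325 280 40 0.22;87 325 280 40 0.22;87 325 280 40 0.22;87 325 280 40 0.22;87 325 280 40 0.22;87 325 280 40 0.22;87 325 280 40 0.22;87 325 280 40 0.22;87 325 280 40 0.22;87 325 280 40 0.22;87 325 280 40 0.22"
}}

```text
time_s: 1.35
position: [0.4738, -0.3273, 0.2621]
tcp_rot: [[0.896, 0.445, -0.001], [0.445, -0.896, 0.0], [-0.001, -0.001, -1.0]]
force: [-0.1, -0.2, 0.4]
opening: 1.001
grasp_force: 0.0
```

Run:
```python
from h import *
np.set_printoptions(precision=4,suppress=True)
s=bot.read_state();print(s["position"],s["tcp_rot"],s["time_s"])
m=imaging.camera_model("wrist");im=imaging.capture("wrist");print(m)
cv2.imwrite("pics/w1.png",im[:,:,::-1])
for c,a,p in blobs(im,(105,120,60),(130,255,255),(0,0,640,480),100):
    w=unproj(m,p,.08);r=cv2.minAreaRect(p.astype(np.float32));b=unproj(m,cv2.boxPoints(r),.08);print(a,c,unproj(m,c,.08),b)
```

```text
[ 0.4738 -0.3273  0.2621] [[ 0.8956  0.4448 -0.0011]
 [ 0.4448 -0.8956  0.0003]
 [-0.0008 -0.0007 -1.    ]] 1.35
{'fx': 372.34497167878686, 'fy': 372.34497167878686, 'cx': 315.5679371930852, 'cy': 239.73586116000598, 'T': array([[ 0.445 , -0.8644, -0.2341,  0.5373],
       [-0.8955, -0.4297, -0.1158, -0.2954],
       [-0.0005,  0.2612, -0.9653,  0.4246],
       [ 0.    ,  0.    ,  0.    ,  1.    ]])}
1412 [316.7493 218.6919] [[ 0.4726 -0.3286  0.08  ]] [[ 0.5072 -0.3024  0.08  ]
 [ 0.5137 -0.3155  0.08  ]
 [ 0.4345 -0.3555  0.08  ]
 [ 0.4275 -0.3415  0.08  ]]
```

View pics/w1.png

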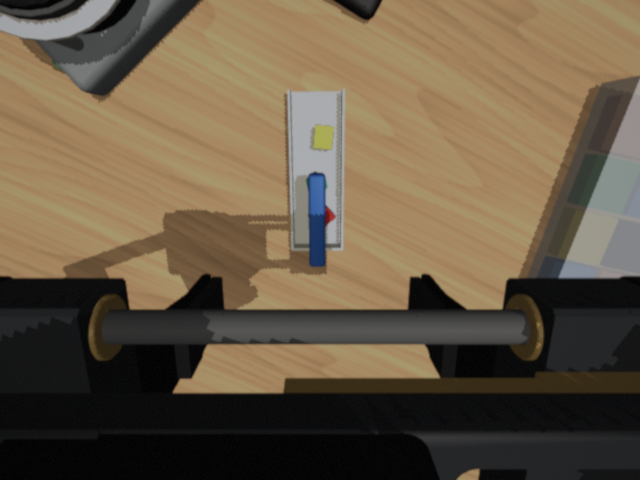

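The handle lies under the tool: the bar centre is at pixel (317,218) with its front end at (317,175). The yaw also matches, so descend and grip.

Emit:
{"name": "drive_tool", "arguments": {
  "deltas": "87 1 0 -50 0;87 1 0 -100 0;87 1 0 -150 0;87 1 0 -190 0;87 1 0 -213 0;87 1 0 -213 0;87 1 0 -213 0;0 1 0 -213 0;0 1 0 -213 0;0 1 0 -213 0;0 1 0 -213 0;0 1 0 -213 0"
}}

```text
time_s: 2.6
position: [0.4759, -0.3269, 0.0501]
tcp_rot: [[0.895, 0.446, 0.001], [0.446, -0.895, -0.001], [0.0, 0.001, -1.0]]
force: [0.2, 0.6, -0.4]
opening: 0.627
grasp_force: 0.0
```

Emit:
{"name": "drive_tool", "arguments": {
  "deltas": "0 0 0 0 0;0 0 0 0 0;0 0 0 10 0;0 0 0 30 0;0 0 0 60 0;0 0 0 90 0;0 0 0 120 0;0 0 0 130 0;0 0 0 130 0"
}}

```text
time_s: 3.5
position: [0.4765, -0.3276, 0.1815]
tcp_rot: [[0.895, 0.446, 0.003], [0.446, -0.895, -0.003], [0.001, 0.004, -1.0]]
force: [-0.0, -0.5, -0.2]
opening: 0.004
grasp_force: 0.0
```

I lifted before the slow fingers had closed. Reopen, descend, and allow more closing time.

Emit:
{"name": "drive_tool", "arguments": {
  "deltas": "87 0 0 0 0;87 0 0 0 0;87 0 0 0 0;87 0 0 0 0;87 0 0 0 0;87 0 0 0 0;87 0 0 0 0;87 0 0 0 0;87 0 0 0 0;87 0 0 0 0;87 0 0 0 0;87 0 0 0 0"
}}

```text
time_s: 4.7
position: [0.4757, -0.3268, 0.1796]
tcp_rot: [[0.895, 0.446, 0.0], [0.446, -0.895, -0.0], [0.0, 0.0, -1.0]]
force: [-0.7, 0.3, -0.3]
opening: 0.968
grasp_force: 0.0
```

Run:
```python
from h import *
np.set_printoptions(precision=4,suppress=True)
m=imaging.camera_model("wrist");im=imaging.capture("wrist")
for c,a,p in blobs(im,(105,120,60),(130,255,255),(0,0,640,480),100):
    r=cv2.minAreaRect(p.astype(np.float32));print(a,c,unproj(m,cv2.boxPoints(r),.08))
```

```text
2343 [316.3581 243.0948] [[ 0.5083 -0.3026  0.08  ]
 [ 0.5146 -0.3151  0.08  ]
 [ 0.4352 -0.3554  0.08  ]
 [ 0.4284 -0.3417  0.08  ]]
```

Emit:
{"name": "drive_tool", "arguments": {
  "deltas": "87 0 0 -50 0;87 0 0 -100 0;87 0 0 -130 0;0 0 0 -131 0;0 0 0 -131 0;0 0 0 -131 0;0 0 0 -131 0;0 0 0 -131 0;0 0 0 -131 0;0 0 0 -131 0;0 0 0 -131 0;0 0 0 -131 0"
}}

```text
time_s: 5.95
position: [0.4757, -0.3268, 0.0486]
tcp_rot: [[0.895, 0.446, -0.0], [0.446, -0.895, 0.0], [0.0, -0.0, -1.0]]
force: [-0.5, 0.3, 0.5]
opening: 0.263
grasp_force: 0.0
```

Emit:
{"name": "drive_tool", "arguments": {
  "deltas": "0 0 0 0 0;0 0 0 0 0;0 0 0 0 0;0 0 0 0 0;0 0 0 0 0"
}}

```text
time_s: 6.45
position: [0.4757, -0.3268, 0.0485]
tcp_rot: [[0.895, 0.446, -0.0], [0.446, -0.895, -0.0], [-0.0, 0.0, -1.0]]
force: [0.2, 0.4, -1.0]
opening: 0.179
grasp_force: 30.0
```

Gripped. Lift gently, then line the tray up with the grinder's +y direction (yaw about 66°), with the spout short of the shroud.

Emit:
{"name": "drive_tool", "arguments": {
  "deltas": "0 0 0 5 0;0 0 0 15 0;0 0 0 27 0;0 0 0 39 0;0 0 0 51 0;0 0 0 63 0;0 0 0 75 0;0 0 0 87 0;0 0 0 99 0;0 0 0 111 0;0 0 0 120 0;0 0 0 125 0"
}}

```text
time_s: 7.65
position: [0.476, -0.3271, 0.1747]
tcp_rot: [[0.895, 0.446, 0.001], [0.446, -0.895, -0.001], [0.0, 0.001, -1.0]]
force: [-0.4, -0.0, -2.2]
opening: 0.179
grasp_force: 30.0
```

Emit:
{"name": "drive_tool", "arguments": {
  "deltas": "0 1 4 0 0.04;0 3 12 0 0.1;0 6 23 0 0.17;0 8 34 0 0.24;0 11 45 0 0.31;0 14 56 0 0.38;0 17 67 0 0.45;0 20 78 0 0.52;0 22 89 0 0.59;0 25 99 0 0.65;0 27 106 0 0.69;0 27 110 0 0.697"
}}

```text
time_s: 8.85
position: [0.5028, -0.2162, 0.1734]
tcp_rot: [[0.4, 0.917, -0.0], [0.917, -0.4, 0.0], [0.0, -0.0, -1.0]]
force: [-0.2, -0.4, -1.9]
opening: 0.177
grasp_force: 30.0
```

Run:
```python
from h import *
np.set_printoptions(precision=4,suppress=True)
s=bot.read_state();print(s["position"],s["tcp_rot"][:,0],s["time_s"],s["opening"],s["force"],s["joint_positions"])
m=imaging.camera_model("wrist");im=imaging.capture("wrist");print(m["T"])
cv2.imwrite("pics/w2.png",im[:,:,::-1])
d=s["tcp_rot"][:2,0];g=s["position"]+[0,0,.019]
print(proj(m,[g+np.r_[d*.12,-.065]]))
M=np.array([.5825,-.0345,.12]);print(proj(m,M))
```

```text
[ 0.5028 -0.2162  0.1734] [0.3995 0.9167 0.0001] 8.85 0.17743130123599277 [-0.2002 -0.4023 -1.917 ] [-34.9724  28.0049  96.175   -0.0002  55.8406 -11.4225]
[[ 0.9168 -0.3854 -0.1042  0.5309]
 [-0.3993 -0.8852 -0.2386 -0.1507]
 [-0.0003  0.2604 -0.9655  0.3359]
 [ 0.      0.      0.      1.    ]]
[[316.5218  39.7043]]
[[ 317.6546 -140.3356]]
```

View pics/w2.png

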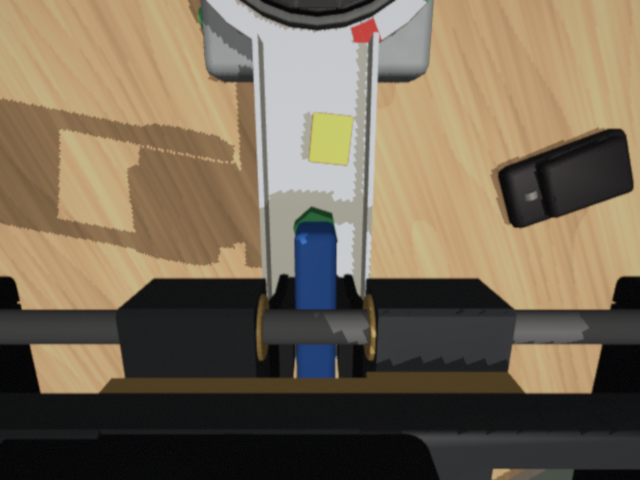

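The tray is aligned and the prints are in place, with the spout at row 38. Pre-tilt it to about 0.25 rad by pushing the spout edge against the shroud's outside wall and swinging the grip up.

Emit:
{"name": "drive_tool", "arguments": {
  "deltas": "0 0 0 -5 0;0 0 0 -12 0;0 0 0 -15 0;0 2 4.6 -15 0;0 4 9.2 -15 0;0 6 13.7 -15 0;0 7.4 16.9 -9 0;0 8.8 20.3 -3 0;0 10.4 23.9 2 0;0 12.1 27.8 7.5 0;0 13.9 31.9 13 0;0 13.9 31.9 13 0"
}}

```text
time_s: 10.1
position: [0.5172, -0.1848, 0.1878]
tcp_rot: [[0.4, 0.917, 0.002], [0.917, -0.4, -0.001], [-0.0, 0.002, -1.0]]
force: [-1.6, -3.1, -1.6]
opening: 0.182
grasp_force: 30.0
```

Run:
```python
from h import *
np.set_printoptions(precision=4,suppress=True)
s=bot.read_state();print(s["position"],s["tcp_rot"],s["opening"],s["force"])
m=imaging.camera_model("wrist");im=imaging.capture("wrist");sc=imaging.capture("scene")
a=cv2.resize(sc[200:340,100:340],(720,420));b=cv2.resize(im[0:300,180:460],(168*2,180*2))
cv2.imwrite("pics/w3.png",np.hstack([cv2.resize(im[0:320,160:480],(400,400)),cv2.resize(sc[190:340,150:300],(400,400))])[:,:,::-1])
```

```text
[ 0.5172 -0.1848  0.1878] [[ 0.3997  0.9166  0.0015]
 [ 0.9166 -0.3997 -0.0012]
 [-0.0005  0.0019 -1.    ]] 0.18199771833875733 [-1.5658 -3.1081 -1.555 ]
```

View pics/w3.png

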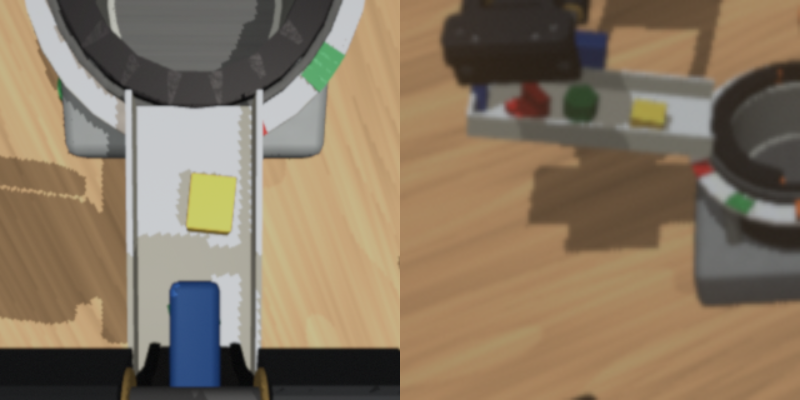

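The pre-tilt worked: push force is about 3.5 N, the spout sits at the shroud wall, and the prints are still in the tray (yellow at crop (212,203)). Check the tilt numerically and carry the spout over the mouth.

Run:
```python
from h import *
m=imaging.camera_model("wrist");s=bot.read_state()
d=np.r_[s["tcp_rot"][:2,0],0];g=s["position"]+[0,0,.019]
for t in (.1,.15,.2,.25,.3,.35):
    print(t,proj(m,g+d*(.12*np.cos(t)-.065*np.sin(t))-np.r_[0,0,.12*np.sin(t)+.065*np.cos(t)]))
```

```text
0.1 [[316.25682725  59.69614612]]
0.15 [[316.21939075  69.50251895]]
0.2 [[316.18489698  79.17839763]]
0.25 [[316.15311446  88.72953602]]
0.3 [[316.12383634  98.16219586]]
0.35 [[316.09687761 107.48301894]]
```

Emit:
{"name": "drive_tool", "arguments": {
  "deltas": "0 -1 -2 5 0;0 -1.6 -3.7 13 0;0 -1.6 -3.7 20 0;0 1 3 22 0;0 6 14 22 0;0 11 25 22 0;0 16 36 22 0;0 21 47 22 0;0 26 58 22 0;0 31 70 22 0;0 35 80 22 0;0 37 84.4 22 0"
}}

```text
time_s: 11.4
position: [0.5539, -0.0992, 0.2085]
tcp_rot: [[0.399, 0.917, -0.0], [0.917, -0.399, 0.0], [0.0, -0.0, -1.0]]
force: [0.3, 0.3, -2.6]
opening: 0.183
grasp_force: 30.0
```

Run:
```python
from h import *
np.set_printoptions(precision=4,suppress=True)
s=bot.read_state();print(s["position"],s["opening"],s["force"])
im=imaging.capture("wrist");sc=imaging.capture("scene")
cv2.imwrite("pics/w4.png",np.hstack([cv2.resize(im[0:320,160:480],(400,400)),cv2.resize(sc[150:320,190:360],(400,400))])[:,:,::-1])
```

```text
[ 0.5539 -0.0992  0.2085] 0.18295107116238582 [ 0.3491  0.2733 -2.6269]
```

View pics/w4.png

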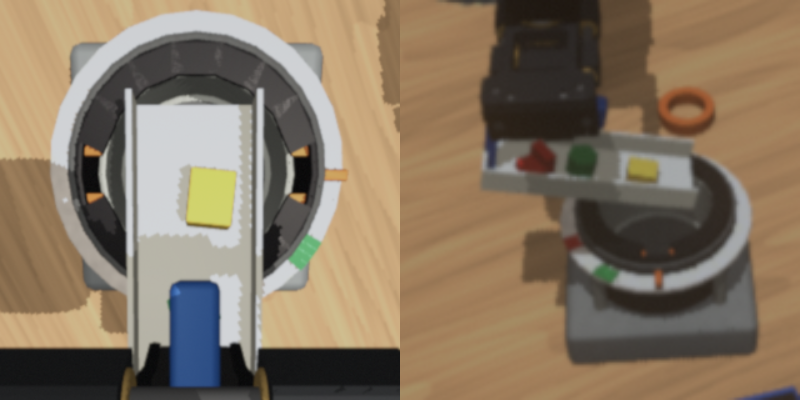

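The tilt is about 0.22 rad and the spout is centred over the mouth, with the gaps at crop (93,175) and (300,175). Lower the spout just below the rim, push it against the far ledge, and swing to about 0.7 rad.

Emit:
{"name": "drive_tool", "arguments": {
  "deltas": "0 0 0 -10 0;0 0 0 -20 0;0 0 0 -25 0;0 2.4 5.5 -24 0;0 4 9.2 -18 0;0 7.6 17.4 -9 0;0 11.6 26.6 -1 0;0 15.6 35.8 6 0;0 20.4 46.8 12 0;0 20.4 46.8 12 0;0 20.4 46.8 12 0"
}}

```text
time_s: 12.6
position: [0.574, -0.0531, 0.2207]
tcp_rot: [[0.399, 0.917, 0.0], [0.917, -0.399, -0.0], [-0.0, 0.0, -1.0]]
force: [-0.6, 1.0, -1.7]
opening: 0.183
grasp_force: 30.0
```

Run:
```python
from h import *
np.set_printoptions(precision=4,suppress=True)
s=bot.read_state();print(s["position"],s["opening"],s["force"],s["tcp_rot"])
im=imaging.capture("wrist");sc=imaging.capture("scene")
cv2.imwrite("pics/w5.png",np.hstack([cv2.resize(im[0:320,160:480],(400,400)),cv2.resize(sc[130:320,190:380],(400,400))])[:,:,::-1])
```

```text
[ 0.574  -0.0531  0.2207] 0.18345847119321654 [-0.6332  0.9997 -1.6711] [[ 0.3993  0.9168  0.0001]
 [ 0.9168 -0.3993 -0.0003]
 [-0.0003  0.0002 -1.    ]]
```

View pics/w5.png

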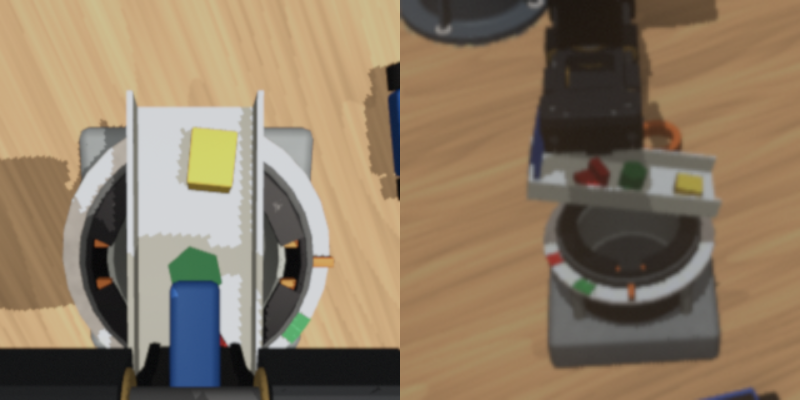

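The spout rode over the rim instead of catching. The tray is still at about 0.22 rad and the prints have crept forward, with yellow now at crop (213,158). I'll back off with a very soft start and retry deeper, pushing purely forward first.

Emit:
{"name": "drive_tool", "arguments": {
  "deltas": "0 -0.4 -0.9 0 0;0 -1.2 -2.8 0 0;0 -2.4 -5.5 0 0;0 -4.4 -10.1 0 0;0 -6.8 -15.6 0 0;0 -9.6 -22 0 0;0 -12.4 -28.4 0 0;0 -15.2 -34.8 0 0;0 -17.6 -40.3 0 0;0 -19.2 -44 0 0;0 -20.8 -47.7 0 0;0 -20.8 -47.7 0 0"
}}

```text
time_s: 13.9
position: [0.553, -0.1018, 0.2206]
tcp_rot: [[0.401, 0.916, -0.0], [0.916, -0.401, -0.0], [-0.0, -0.0, -1.0]]
force: [-0.9, -0.5, -1.5]
opening: 0.183
grasp_force: 30.0
```

Run:
```python
from h import *
np.set_printoptions(precision=4,suppress=True)
s=bot.read_state();print(s["position"],s["opening"],s["force"])
m=imaging.camera_model("wrist");im=imaging.capture("wrist")
for nm,lo,hi in (("y",(24,100,60),(34,255,255)),("g",(50,100,40),(85,255,255)),("r",(0,170,60),(5,255,255)),("o",(8,170,120),(20,255,255))):
    print(nm,[(np.round(c),a) for c,a,p in blobs(im,lo,hi,(200,0,440,300),15)])
# spout edge: white->dark along column
col=im[20:200,330:336].mean((1,2));print(20+np.argmax(np.diff(col)),np.round(col[::6]))
d=np.r_[s["tcp_rot"][:2,0],0];g=s["position"]+[0,0,.019]
for t in (.15,.2,.25,.3):
    print(t,proj(m,g+d*(.12*np.cos(t)-.065*np.sin(t))-np.r_[0,0,.12*np.sin(t)+.065*np.cos(t)]))
```

```text
[ 0.553  -0.1018  0.2206] 0.182623043623147 [-0.8815 -0.4716 -1.4754]
y [(array([329., 126.]), np.int32(1603))]
g [(array([399., 195.]), np.int32(252)), (array([316., 213.]), np.int32(811))]
r []
o []
84 [208. 197. 100.  78.  71.  86.  82.  54.  55.  55. 126. 195. 210. 210.
 172. 173. 173. 174. 175. 175. 175. 170.  85. 211. 211. 211. 211. 211.
 211. 211.]
0.15 [[316.336   69.4642]]
0.2 [[316.3104  79.1409]]
0.25 [[316.2865  88.6929]]
0.3 [[316.2644  98.1263]]
```

Emit:
{"name": "drive_tool", "arguments": {
  "deltas": "0 0 0 -5 0;0 0 0 -14 0;0 0 0 -24 0;0 0 0 -32 0;0 0 0 -37 0;0 0 0 -37 0;0 1.2 2.7 -37 0;0 2.4 5.5 -37 0;0 3.6 8.2 -37 0;0 4.8 11 -37 0;0 6 13.7 -37 0;0 7.2 16.5 -37 0"
}}

```text
time_s: 15.15
position: [0.5596, -0.0894, 0.1854]
tcp_rot: [[0.397, 0.918, -0.002], [0.918, -0.397, -0.01], [-0.01, 0.002, -1.0]]
force: [-8.9, -15.2, 11.4]
opening: 0.177
grasp_force: 30.0
```

```bash
cat > st.py <<'E'
from h import *
np.set_printoptions(precision=4,suppress=True)
s=bot.read_state();print(s["time_s"],s["position"],s["opening"],s["force"])
m=imaging.camera_model("wrist");im=imaging.capture("wrist")
for nm,lo,hi in (("y",(24,100,60),(34,255,255)),("g",(50,100,40),(85,255,255)),("r",(0,170,60),(5,255,255))):
    print(nm,[(np.round(c),a) for c,a,p in blobs(im,lo,hi,(255,0,380,300),15)])
k=cv2.inRange(im[0:300,272:360].mean(2).mean(1)[:,None],125,255)[:,0]; print("bright rows",np.flatnonzero(np.diff(k.astype(int))))
d=np.r_[s["tcp_rot"][:2,0],0];g=s["position"]+[0,0,.019]
M=np.array([.5825,-.0345,.12]);print("grip d,perp",-(M-g)@d,(M-g)[:2]@[-d[1],d[0]])
for t in (.2,.3,.4,.5,.6,.7,.8): 
    P=g+d*(.12*np.cos(t)-.065*np.sin(t))-np.r_[0,0,.12*np.sin(t)+.065*np.cos(t)]
    print(t,proj(m,P)[0,1].round(),"spout d,z",(P-M)@d,P[2])
E
python3 st.py
```

```text
15.15 [ 0.5596 -0.0894  0.1854] 0.1765377397641128 [ -8.9451 -15.1997  11.3816]
y [(array([328., 129.]), np.int32(1571))]
g [(array([315., 215.]), np.int32(752))]
r []
bright rows [ 39  87 273]
grip d,perp -0.059461768338012776 0.0008003504885504453
0.2 77.0 spout d,z 0.04522153975343417 0.11687286662220304
0.3 96.0 spout d,z 0.035959610869877416 0.10685821728476597
0.4 115.0 spout d,z 0.025744263107389767 0.09781834819006549
0.5 133.0 spout d,z 0.01467756484406901 0.08984358272191251
0.6 151.0 spout d,z 0.002870090870798124 0.08301360210075776
0.7 169.0 spout d,z -0.009560182435513936 0.07739664923527642
0.8 186.0 spout d,z -0.02248905589289263 0.07304884686178262
```

The spout is engaged, with 17 N back and 11 N up, and wall friction is resisting the turn. Continue along the arc with a bit of lift.

Emit:
{"name": "drive_tool", "arguments": {
  "deltas": "0 1.2 2.7 1 0;0 2 4.6 3.5 0;0 3.2 7.3 6 0;0 4 9.2 9 0;0 4 9.2 9 0"
}}

```text
time_s: 15.7
position: [0.5641, -0.0791, 0.1949]
tcp_rot: [[0.399, 0.917, -0.0], [0.917, -0.399, -0.008], [-0.007, 0.003, -1.0]]
force: [-4.7, -9.0, 7.3]
opening: 0.179
grasp_force: 30.0
```

```bash
python3 st.py
```

```text
15.7 [ 0.5641 -0.0791  0.1949] 0.17861649782373823 [-4.7037 -9.0288  7.3295]
y [(array([327., 129.]), np.int32(1409))]
g [(array([315., 214.]), np.int32(932))]
r [(array([338., 274.]), np.int32(17))]
bright rows [ 65 107 273]
grip d,perp -0.04821682672417393 0.0008708806578218269
0.2 78.0 spout d,z 0.05647259335470554 0.12634289287162764
0.3 97.0 spout d,z 0.04721012370878687 0.11632824353419055
0.4 116.0 spout d,z 0.03699417951809803 0.10728837443949008
0.5 134.0 spout d,z 0.02592683512005018 0.09931360897133709
0.6 152.0 spout d,z 0.014118671761490894 0.09248362835018234
0.7 169.0 spout d,z 0.0016876727074391462 0.086866675484701
0.8 186.0 spout d,z -0.011241955608699044 0.0825188731112072
```

Now rotating about the ledge (tilt about 0.35). Continue the arc to about 0.7.

Emit:
{"name": "drive_tool", "arguments": {
  "deltas": "0 2 4.6 4 0;0 4 9.2 7.5 0;0 6.4 14.7 11.5 0;0 8.8 20.2 15 0;0 11.2 25.7 18.5 0;0 13.6 31.2 21.5 0;0 15.6 35.8 24 0;0 15.6 35.8 24 0;0 15.6 35.8 24 0"
}}

```text
time_s: 16.65
position: [0.5803, -0.0407, 0.218]
tcp_rot: [[0.4, 0.917, 0.001], [0.917, -0.4, -0.002], [-0.002, 0.002, -1.0]]
force: [-3.3, -3.7, 6.6]
opening: 0.186
grasp_force: 30.0
```

```bash
python3 st.py
python3 - <<'E'
from h import *
im=imaging.capture("wrist");sc=imaging.capture("scene")
cv2.imwrite("pics/w6.png",np.hstack([cv2.resize(im[0:320,160:480],(400,400)),cv2.resize(sc[130:320,190:380],(400,400))])[:,:,::-1])
E
```

```text
16.65 [ 0.5803 -0.0407  0.218 ] 0.18580491544052496 [-3.278  -3.6705  6.627 ]
y [(array([326., 175.]), np.int32(936))]
g [(array([315., 207.]), np.int32(918))]
r [(array([330., 236.]), np.int32(619))]
bright rows [139 172 173 179 195 213 217 264 273]
grip d,perp -0.006608850026380336 0.00045110586628966407
0.2 79.0 spout d,z 0.09808534795551492 0.1494610385290155
0.3 98.0 spout d,z 0.088822455581286 0.1394463891915784
0.4 116.0 spout d,z 0.0786060451468208 0.13040652009687792
0.5 135.0 spout d,z 0.06753819564808429 0.12243175462872494
0.6 152.0 spout d,z 0.05572949337872318 0.11560177400757018
0.7 170.0 spout d,z 0.043297926988374924 0.10998482114208885
0.8 187.0 spout d,z 0.03036770857908235 0.10563701876859505
```

View pics/w6.png

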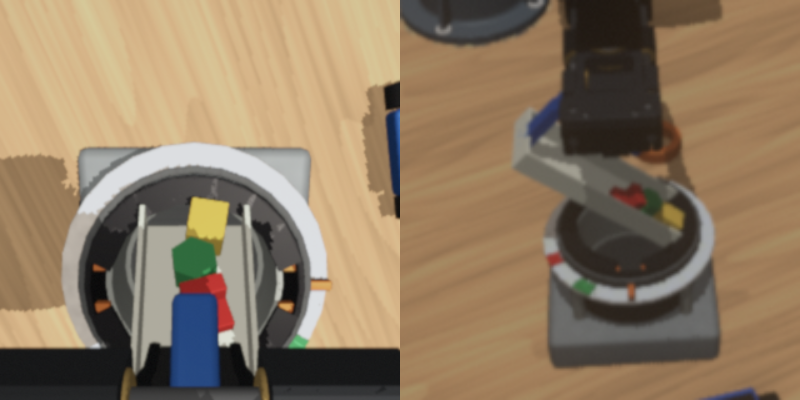

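The tilt is about 0.7 rad and the prints are stacked at the spout against the far wall. Draw the spout back so they drop into the bowl.

Emit:
{"name": "drive_tool", "arguments": {
  "deltas": "0 -2 -4.6 0 0;0 -5 -11.5 0 0;0 -8 -18.3 0 0;0 -11 -25.2 0 0;0 -14 -32.1 0 0;0 -16 -36.7 0 0;0 -16 -36.7 0 0;0 -16 -36.7 0 0"
}}

```text
time_s: 17.6
position: [0.564, -0.0767, 0.2166]
tcp_rot: [[0.401, 0.916, 0.0], [0.916, -0.401, 0.0], [0.0, 0.0, -1.0]]
force: [0.0, -0.0, -1.8]
opening: 0.18
grasp_force: 30.0
```

```bash
python3 st.py|head -8
python3 - <<'E'
from h import *
im=imaging.capture("wrist");sc=imaging.capture("top")
cv2.imwrite("pics/w7.png",np.hstack([cv2.resize(im[0:320,160:480],(400,400)),cv2.resize(sc[190:310,275:395],(400,400))])[:,:,::-1])
E
```

```text
17.6 [ 0.564  -0.0767  0.2166] 0.17957051236857102 [ 0.0209 -0.0267 -1.8379]
y [(array([335., 138.]), np.int32(585))]
g [(array([284., 132.]), np.int32(513))]
r [(array([311., 124.]), np.int32(898))]
bright rows [ 77 140 150 162 165 179 273]
grip d,perp -0.04603987256173727 -1.0363725250766458e-05
0.2 79.0 spout d,z 0.05865459628512795 0.1480564296376034
0.3 98.0 spout d,z 0.04939167994593139 0.13804178030016634
```

View pics/w7.png

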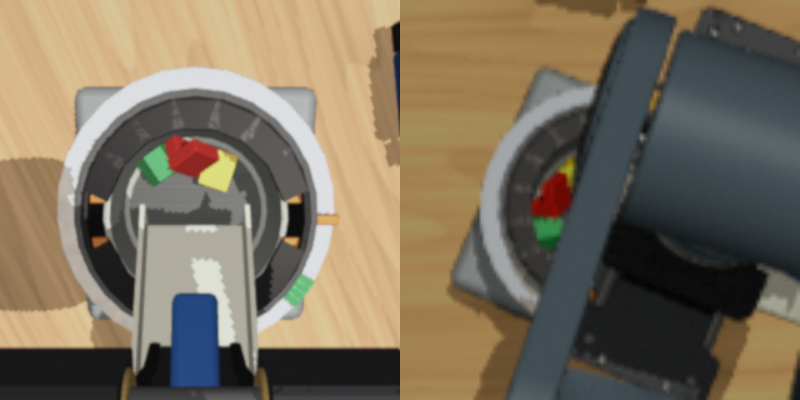

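All three prints are in the bowl: red (195,157), yellow (217,172) and green (157,165) in the crop, and the tray is empty. Carry the tray back over free desk, spout just above the surface.

Emit:
{"name": "drive_tool", "arguments": {
  "deltas": "0 0 0 20 0;0 0 0 40 0;0 -12 -28 42 0;0 -24 -56 42 0;0 -36 -84 42 0;0 -48 -112 42 0;0 -62 -141 42 0;0 -62 -141 5 0;0 -62 -141 -40 0;0 -62 -141 -80 0;0 -62 -141 -98 0;0 -62 -141 -98 0"
}}

```text
time_s: 18.95
position: [0.5002, -0.2161, 0.1157]
tcp_rot: [[0.4, 0.916, -0.006], [0.916, -0.4, 0.004], [0.001, -0.007, -1.0]]
force: [-0.7, 0.1, -1.0]
opening: 0.18
grasp_force: 30.0
```

```bash
python3 st.py
```

```text
18.95 [ 0.5002 -0.2161  0.1157] 0.18026136397828663 [-0.6861  0.1232 -1.0339]
y []
g []
r [(array([377.,   6.]), np.int32(64))]
bright rows [ 23  68 177 179 235]
grip d,perp -0.1994015248569798 -0.002752959118188192
0.2 79.0 spout d,z -0.09470725557941592 0.04716555434961271
0.3 98.0 spout d,z -0.10397015426157898 0.03715090501217563
0.4 117.0 spout d,z -0.1141865716533143 0.028111035917475158
0.5 135.0 spout d,z -0.12525442868914208 0.020136270449322174
0.6 153.0 spout d,z -0.1370631390001076 0.013306289828167422
0.7 170.0 spout d,z -0.14949471385622434 0.007689336962686089
0.8 188.0 spout d,z -0.1624249410708622 0.0033415345891922854
```

Emit:
{"name": "drive_tool", "arguments": {
  "deltas": "0 0 0 -5 0;0 -6.4 -14.7 -12 0;0 -11.2 -25.7 -19 0;0 -15.6 -35.8 -27 0;0 -19.6 -45 -36 0;0 -23.4 -53.7 -46 0;0 -26.7 -61.2 -57 0;0 -29.6 -67.9 -67 0;0 -29.6 -67.9 -68 0;0 -29.6 -67.9 -69 0;0 -29.6 -67.9 -69 0"
}}

```text
time_s: 20.1
position: [0.4722, -0.2849, 0.0493]
tcp_rot: [[0.4, 0.917, -0.001], [0.917, -0.4, 0.001], [0.0, -0.001, -1.0]]
force: [0.0, -0.4, -0.5]
opening: 0.184
grasp_force: 30.0
```

```bash
python3 st.py
```

```text
20.1 [ 0.4722 -0.2849  0.0493] 0.18374497548765878 [ 0.0004 -0.3644 -0.545 ]
y []
g []
r []
bright rows [245]
grip d,perp -0.27357604078065173 -0.0009764239201193772
0.2 79.0 spout d,z -0.16888157249097083 -0.019203454081690288
0.3 98.0 spout d,z -0.17814448878087014 -0.029218103419127367
0.4 117.0 spout d,z -0.18836092559287423 -0.03825797251382784
0.5 135.0 spout d,z -0.19942880366746257 -0.046232737981980826
0.6 153.0 spout d,z -0.21123753642546797 -0.05306271860313558
0.7 170.0 spout d,z -0.2236691349126205 -0.05867967146861691
0.8 188.0 spout d,z -0.23659938670617672 -0.06302747384211072
```

Emit:
{"name": "drive_tool", "arguments": {
  "deltas": "0 0 0 -2 0;0 0 0 -4 0;0 0 0 -4 0"
}}

```text
time_s: 20.45
position: [0.4725, -0.285, 0.0484]
tcp_rot: [[0.399, 0.917, 0.0], [0.917, -0.399, -0.001], [-0.001, 0.001, -1.0]]
force: [-3.7, 2.2, 19.4]
opening: 0.179
grasp_force: 30.0
```

Pressed flat with 19 N. Release, then lift off.

Emit:
{"name": "drive_tool", "arguments": {
  "deltas": "0 0 0 2 0;60 0 0 3 0;60 0 0 3 0;60 0 0 3 0;60 0 0 3 0;60 0 0 3 0;60 0 0 3 0;60 0 0 30 0;60 0 0 80 0;60 0 0 130 0;60 0 0 150 0;60 0 0 150 0"
}}

```text
time_s: 21.65
position: [0.4743, -0.2872, 0.1994]
tcp_rot: [[0.4, 0.916, 0.006], [0.916, -0.4, -0.006], [-0.003, 0.008, -1.0]]
force: [0.6, -0.2, 0.1]
opening: 0.687
grasp_force: 0.0
```

Run:
```python
from h import *
np.set_printoptions(precision=4,suppress=True)
s=bot.read_state();print(s["time_s"],s["position"],s["opening"],s["joint_positions"])
m=imaging.camera_model("wrist");im=imaging.capture("wrist")
for c,a,p in blobs(im,(105,120,60),(130,255,255),(150,0,490,300),100):
    print(a,c,unproj(m,cv2.boxPoints(cv2.minAreaRect(p.astype(np.float32))),.08))
# white tray long walls
k=cv2.inRange(cv2.cvtColor(im,cv2.COLOR_RGB2HSV),(0,0,140),(179,40,255));k[300:]=0
n,l,st,ce=cv2.connectedComponentsWithStats(k)
for i in range(1,n):
    if st[i,4]>1500: print(st[i],unproj(m,cv2.boxPoints(cv2.minAreaRect(np.argwhere(l==i)[:,::-1].astype(np.float32))),.015))
# lid from top (bar = dark on blue)
im=imaging.capture("top");m=imaging.camera_model("top")
g=im[245:320,155:228].mean(2); 
hsv=cv2.cvtColor(im,cv2.COLOR_RGB2HSV)
dk=cv2.inRange(hsv,(0,0,0),(179,255,60));q=np.zeros_like(dk);q[262:302,170:212]=dk[262:302,170:212]
n,l,st,ce=cv2.connectedComponentsWithStats(q);i=1+st[1:,4].argmax()
p=np.argwhere(l==i)[:,::-1].astype(np.float32);w=unproj(m,p,.053)
print(st[i],ce[i],unproj(m,ce[i],.053),unproj(m,cv2.boxPoints(cv2.minAreaRect(p)),.053))
for c,a,p in blobs(im,(8,100,60),(22,255,160),(165,258,218,308),2): print("o",c,a)
```

```text
21.65 [ 0.4743 -0.2872  0.1994] 0.6865730442905933 [-42.7425  26.2835  94.0966   0.0027  59.1216 -19.1405]
1929 [311.4769 246.0607] [[ 0.478  -0.2543  0.08  ]
 [ 0.4907 -0.2597  0.08  ]
 [ 0.4569 -0.3401  0.08  ]
 [ 0.4432 -0.3342  0.08  ]]
[ 277   92   69  187 9223] [[ 0.4888 -0.1729  0.015 ]
 [ 0.5431 -0.1966  0.015 ]
 [ 0.4772 -0.3564  0.015 ]
 [ 0.4154 -0.3292  0.015 ]]
[175 268  27  29 287] [188.5017 281.7282] [[0.5276 0.2991 0.053 ]] [[0.5496 0.3315 0.053 ]
 [0.5636 0.3124 0.053 ]
 [0.5049 0.2679 0.053 ]
 [0.4911 0.2869 0.053 ]]
o [169.15   263.4083] 120
o [210. 258.] 15
o [213.     261.7812] 32
o [215.1818 267.6818] 22
o [178.7391 271.913 ] 23
o [212.1593 298.6538] 182
o [192.9565 290.5652] 23
o [169.8031 301.9606] 127
```

The tray is flat and upright. Next, go above the lid.

Emit:
{"name": "drive_tool", "arguments": {
  "deltas": "60 53 587 50 -0.51;60 53 587 50 -0.51;60 53 587 50 -0.51;60 53 587 50 -0.51;60 53 587 50 -0.51;60 53 587 50 -0.51;60 53 587 50 -0.51;60 53 587 50 -0.51;60 53 587 50 -0.51;60 53 587 50 -0.51;60 53 587 50 -0.51;60 53 587 50 -0.51"
}}

```text
time_s: 22.95
position: [0.524, 0.3031, 0.243]
tcp_rot: [[0.797, 0.604, -0.005], [0.604, -0.797, -0.002], [-0.005, -0.001, -1.0]]
force: [0.5, 0.4, -0.5]
opening: 0.69
grasp_force: 0.0
```

Emit:
{"name": "drive_tool", "arguments": {
  "deltas": "60 0 0 0 0;60 0 0 0 0;60 0 0 0 0;60 0 0 0 0"
}}

```text
time_s: 23.35
position: [0.525, 0.2997, 0.2445]
tcp_rot: [[0.798, 0.603, -0.002], [0.603, -0.798, -0.001], [-0.003, -0.001, -1.0]]
force: [0.5, -0.3, -0.1]
opening: 0.691
grasp_force: 0.0
```

```bash
cat > lid.py <<'E'
from h import *
np.set_printoptions(precision=4,suppress=True)
s=bot.read_state();print(s["time_s"],s["position"],s["tcp_rot"][:,0],s["opening"])
m=imaging.camera_model("wrist");im=imaging.capture("wrist")
px=proj(m,[[.528,.3015,.053]])[0];print("expect",px)
hsv=cv2.cvtColor(im,cv2.COLOR_RGB2HSV)
k=cv2.inRange(hsv,(100,80,30),(125,255,255)); k[310:]=0
n,l,st,ce=cv2.connectedComponentsWithStats(k);i=1+st[1:,4].argmax()
p=np.argwhere(l==i)[:,::-1].astype(np.float32);h=cv2.convexHull(p)[:,0]
W=unproj(m,h,.017)[:,:2]
A=np.c_[2*W,np.ones(len(W))];x=np.linalg.lstsq(A,(W**2).sum(1),rcond=None)[0];r=np.sqrt(x[2]+x[0]**2+x[1]**2)
print("flange",st[i],x[:2],r)
dk=cv2.inRange(hsv,(0,0,0),(179,255,70));u,v,w,hh=st[i,:4];q=np.zeros_like(dk);q[v+8:v+hh-8,u+8:u+w-8]=dk[v+8:v+hh-8,u+8:u+w-8]
n,l,st2,ce2=cv2.connectedComponentsWithStats(q)
for j in range(1,n):
    if st2[j,4]>200:
        b=unproj(m,cv2.boxPoints(cv2.minAreaRect(np.argwhere(l==j)[:,::-1].astype(np.float32))),.053);print(st2[j],ce2[j],b[:,:2],b.mean(0))
for c,a,p in blobs(im,(8,120,80),(22,255,255),(u,v,u+w,v+hh),20): print("orange",c,a,unproj(m,c,.053))
cv2.imwrite("pics/lid.png",im[:,:,::-1])
E
python3 lid.py
```

```text
23.35 [0.525  0.2997 0.2445] [ 0.7981  0.6025 -0.0026] 0.6911415435853742
expect [316.526  211.2868]
flange [ 259  145  112  111 8484] [0.5291 0.3054] 0.058738874520886025
[ 304  170   21   74 1183] [313.8825 207.6999] [[0.5521 0.3347]
 [0.5633 0.3204]
 [0.5075 0.2761]
 [0.4956 0.2912]] [0.5296 0.3056 0.053 ]
orange [313.9737 179.9386] 114 [[0.5505 0.3215 0.053 ]]
orange [314.4691 235.4198] 81 [[0.5076 0.2886 0.053 ]]
```

Lid centre is at (0.529, 0.305) with the bar at yaw 37.5°. Descend and grip.

Emit:
{"name": "drive_tool", "arguments": {
  "deltas": "60 4 5.5 -45 0.008;60 4 5.5 -90 0.008;60 4 5.5 -135 0.008;60 4 5.5 -180 0.008;60 4 5.5 -210 0.008;60 4 5.5 -219 0.008;60 4 5.5 -219 0.008;0 4 5.5 -219 0.008;0 4 5.5 -219 0.008;0 4 5.5 -219 0.008;0 4 5.5 -219 0.008;0 4 5.5 -219 0.008"
}}

```text
time_s: 24.6
position: [0.5297, 0.3072, 0.0273]
tcp_rot: [[0.792, 0.611, 0.001], [0.611, -0.792, 0.0], [0.001, 0.0, -1.0]]
force: [0.1, -0.6, -0.0]
opening: 0.322
grasp_force: 0.0
```

Emit:
{"name": "drive_tool", "arguments": {
  "deltas": "0 0 0 0 0;0 0 0 0 0;0 0 0 0 0;0 0 0 0 0;0 0 0 0 0;0 0 0 0 0"
}}

```text
time_s: 25.2
position: [0.5296, 0.307, 0.0268]
tcp_rot: [[0.792, 0.611, 0.0], [0.611, -0.792, 0.0], [0.0, 0.0, -1.0]]
force: [-0.3, -1.1, 5.2]
opening: 0.206
grasp_force: 30.0
```

Gripped. Lift and go to a hover with the mouth ahead of the lid, so the wrist camera can measure it.

Emit:
{"name": "drive_tool", "arguments": {
  "deltas": "0 0 0 10 0;0 0 0 40 0;0 0 0 80 0;0 0 0 120 0;0 0 0 160 -0.1;0 -7 -30 195 -0.2;0 -14 -65 230 -0.33;0 -21 -100 260 -0.46;0 -28 -135 290 -0.59;0 -35 -170 310 -0.72;0 -42 -205 323 -0.85;0 -50 -245 323 -0.98"
}}

```text
time_s: 26.4
position: [0.4797, 0.0612, 0.3518]
tcp_rot: [[0.947, -0.322, 0.005], [-0.322, -0.947, 0.0], [0.005, -0.002, -1.0]]
force: [0.2, -0.7, -1.6]
opening: 0.205
grasp_force: 30.0
```

Emit:
{"name": "drive_tool", "arguments": {
  "deltas": "0 -7 -45 0 -0.09;0 -7 -45 0 -0.09;0 -7 -45 0 -0.09;0 -7 -45 0 -0.09"
}}

```text
time_s: 26.8
position: [0.4721, 0.0179, 0.3494]
tcp_rot: [[0.916, -0.401, -0.001], [-0.401, -0.916, 0.001], [-0.001, -0.001, -1.0]]
force: [-0.2, 0.8, -0.9]
opening: 0.204
grasp_force: 30.0
```

```bash
cat > mouth.py <<'E'
from h import *
np.set_printoptions(precision=4,suppress=True)
s=bot.read_state();print(s["time_s"],s["position"],s["tcp_rot"][:,0],s["opening"],s["grasp_force"],s["force"])
M=np.array([.5825,-.0345,.12])
for cam in ("wrist","top"):
    m=imaging.camera_model(cam);im=imaging.capture(cam)
    c0=proj(m,M)[0];print(cam,"expect",c0)
    for c,a,p in blobs(im,(8,140,80),(22,255,255),(0,0,640,480),4):
        w=unproj(m,c,.113)[0]
        r=np.hypot(*(w-M)[:2])
        if r<.09 and a<400: print(c,a,w,"r",r,"ang",np.arctan2(*(w-M)[1::-1]))
    for nm,lo,hi in (("g",(55,120,60),(90,255,255)),("r",(0,150,80),(6,255,255))):
        for c,a,p in blobs(im,lo,hi,(0,0,640,480),4):
            w=unproj(m,c,.102)[0];r=np.hypot(*(w-M)[:2])
            if .06<r<.09: print(nm,c,a,w,r,np.arctan2(*(w-M)[1::-1]))
    cv2.imwrite(f"pics/m_{cam}.png",im[:,:,::-1])
E
python3 mouth.py
```

```text
26.8 [0.4721 0.0179 0.3494] [ 0.9162 -0.4006 -0.0008] 0.2041017813069446 29.999895729124546 [-0.2057  0.7956 -0.8559]
wrist expect [319.7381  84.7044]
[307.7222  21.6667] 18 [ 0.6395 -0.0467  0.113 ] r 0.05830471618701465 ang -0.21156101600396984
[330.4737  21.7895] 19 [ 0.6307 -0.0667  0.113 ] r 0.05793397037033916 ang -0.5887189292001592
[290.2759  81.9655] 29 [ 0.5974 -0.0091  0.113 ] r 0.029470467737508773 ang 1.0412568291634463
[307.1111 143.9444] 18 [ 0.5361 -0.0002  0.113 ] r 0.057750653260133844 ang 2.505087517130567
[331.  143.5] 22 [ 0.5265 -0.0231  0.113 ] r 0.057110507966960024 ang 2.939854400662413
g [349.5 166. ] 8 [ 0.4965 -0.0325  0.102 ] 0.08598242906348634 3.118887155800426
r [390.0248  57.8264] 121 [ 0.5794 -0.1105  0.102 ] 0.07605515963822328 -1.6119190382192126
top expect [336.8812 251.7941]
[350.25   218.9375] 16 [ 0.6531 -0.0649  0.113 ] r 0.07691700690964012 ang -0.40665695891734366
[341.5 226. ] 6 [ 0.6383 -0.0458  0.113 ] r 0.056913754049593035 ang -0.20069987655927313
[351.4 229.8] 5 [ 0.6296 -0.0667  0.113 ] r 0.05710884685670855 ang -0.6000253990290816
[332.1667 278.1667] 6 [ 0.5275 -0.0234  0.113 ] r 0.05612384449951592 ang 2.9433116943907214
g [365.7949 233.4103] 39 [ 0.6227 -0.0982  0.102 ] 0.07526245879024403 -1.00798756869344
r [371.9 253.4] 30 [ 0.5792 -0.1099  0.102 ] 0.0754578500594664 -1.6145886511479888
```

Run:
```python
from h import *
np.set_printoptions(precision=4,suppress=True)
s=bot.read_state();m=imaging.camera_model("wrist");im=cv2.imread("pics/m_wrist.png")[:,:,::-1].copy()
hsv=cv2.cvtColor(im,cv2.COLOR_RGB2HSV);k=cv2.inRange(hsv,(100,80,30),(125,255,255))
n,l,st,ce=cv2.connectedComponentsWithStats(k);i=1+st[1:,4].argmax();print(st[i])
p=np.argwhere(l==i)[:,::-1].astype(np.float32);h=cv2.convexHull(p)[:,0]
W=unproj(m,h,s["position"][2]-.0268+.017)[:,:2]
R=s["tcp_rot"][:2,:2];L=(W-s["position"][:2])@R
A=np.c_[2*L,np.ones(len(L))];f=L[:,0]>-.03 if True else None
for sel in (slice(None),L[:,0]>-.02,L[:,0]>.01):
    a=A[sel];x=np.linalg.lstsq(a,(L[sel]**2).sum(1),rcond=None)[0];print("tool-frame centre",x[:2],np.sqrt(x[2]+x[0]**2+x[1]**2),len(a))
print(L[::4])
```

```text
[  197   169   238   133 18618]
tool-frame centre [ 0.0076 -0.0008] 0.05245603868192072 34
tool-frame centre [ 0.0076 -0.0008] 0.05245603868192072 34
tool-frame centre [-0.0014 -0.0002] 0.059058401039190495 30
[[ 0.0046  0.0582]
 [ 0.0108 -0.0581]
 [ 0.024  -0.0537]
 [ 0.0357 -0.0462]
 [ 0.0475 -0.0329]
 [ 0.0566 -0.0128]
 [ 0.0566  0.0118]
 [ 0.0452  0.0357]
 [ 0.0134  0.0569]]
```

Lid centre is 1.5 mm behind the TCP along tool x. Mouth centre is (0.583, -0.0343) at yaw -23.5°. Move above the mouth.

Emit:
{"name": "drive_tool", "arguments": {
  "deltas": "0 30 -13 0 0;0 60 -28 -10 0;0 90 -43 -30 0;0 112 -53 -70 0;0 112 -53 -110 0;0 112 -53 -145 0;0 112 -53 -170 0;0 112 -53 -182 0;0 112 -53 -182 0;0 112 -53 -182 0;0 112 -53 -182 0"
}}

```text
time_s: 28.0
position: [0.5858, -0.036, 0.1693]
tcp_rot: [[0.916, -0.401, 0.004], [-0.401, -0.916, -0.001], [0.004, -0.001, -1.0]]
force: [-0.2, 0.6, -0.7]
opening: 0.206
grasp_force: 30.0
```

Emit:
{"name": "drive_tool", "arguments": {
  "deltas": "0 -1.3 1 -8 0;0 -1.3 1 -16 0;0 -1.3 1 -21 0;0 -1.3 1 -25 0;0 -1.3 1 -25 0;0 -1.3 1 -25 0"
}}

```text
time_s: 28.6
position: [0.5831, -0.0351, 0.1424]
tcp_rot: [[0.916, -0.402, -0.0], [-0.402, -0.916, 0.0], [-0.0, 0.0, -1.0]]
force: [-0.7, -0.0, -1.4]
opening: 0.208
grasp_force: 30.0
```

No force at 4 mm below the rim, so the lugs are in the gaps. Continue down.

Emit:
{"name": "drive_tool", "arguments": {
  "deltas": "0 0.8 0 -3 0;0 0.8 0 -6 0;0 0.8 0 -8 0;0 0.8 0 -8 0;0 0.8 0 -8 0"
}}

```text
time_s: 29.1
position: [0.584, -0.035, 0.1348]
tcp_rot: [[0.916, -0.402, 0.0], [-0.402, -0.916, -0.0], [0.0, -0.0, -1.0]]
force: [-0.6, -0.4, 2.1]
opening: 0.204
grasp_force: 30.0
```

Seated at z 0.135. Twist clockwise slowly.

Emit:
{"name": "drive_tool", "arguments": {
  "deltas": "0 0 0 -0.5 -0.05;0 0 0 -0.5 -0.1;0 0 0 -0.5 -0.15;0 0 0 -0.5 -0.2;0 0 0 -0.5 -0.25;0 0 0 -0.5 -0.3;0 0 0 -0.5 -0.35;0 0 0 -0.5 -0.35"
}}

```text
time_s: 29.9
position: [0.5842, -0.0354, 0.1349]
tcp_rot: [[0.723, -0.691, 0.001], [-0.691, -0.723, -0.001], [0.001, 0.0, -1.0]]
force: [-1.5, -0.7, 4.9]
opening: 0.207
grasp_force: 30.0
```

```bash
cat > ptr.py <<'E'
from h import *
np.set_printoptions(precision=4,suppress=True)
s=bot.read_state();R=s["tcp_rot"];print(s["time_s"],s["position"],"yaw rel",np.arctan2(R[1,0],R[0,0])+.410,s["force"],s["moment"],s["grasp_force"],s["joint_positions"][5])
M=np.array([.583,-.0343,.105])
for cam in ("wrist","top","scene"):
    m=imaging.camera_model(cam);im=imaging.capture(cam)
    for nm,lo,hi in (("o",(8,140,80),(22,255,255)),("g",(55,120,60),(90,255,255)),("r",(0,150,80),(6,255,255))):
        for c,a,p in blobs(im,lo,hi,(0,0,640,480),4):
            w=unproj(m,c,.105)[0];r=np.hypot(*(w-M)[:2])
            if .06<r<.1: print(cam,nm,c.round(1),a,"r",r.round(4),"cw from +x",-(np.arctan2(*(w-M)[1::-1])+.410))
E
python3 ptr.py
```

```text
29.9 [ 0.5842 -0.0354  0.1349] yaw rel -0.3524860765478249 [-1.5113 -0.7077  4.9079] [-0.0903  0.2611  0.0247] 30.000589764676988 119.34277476060386
wrist o [307.3 135.5] 191 r 0.0742 cw from +x 0.29684934251358125
wrist o [315.8 376.2] 168 r 0.0635 cw from +x -2.791094793513698
wrist o [373. 374.] 4 r 0.0707 cw from +x -3.291309984490988
wrist o [443.8 377. ] 5 r 0.0995 cw from +x 2.6222191661946126
wrist o [383.1 381.9] 16 r 0.0784 cw from +x -3.3277461321116477
wrist o [424.2 379. ] 5 r 0.0919 cw from +x 2.714481187339987
wrist o [201.3 380.9] 19 r 0.0953 cw from +x -1.9937006605710605
wrist o [267.2 382.7] 14 r 0.0738 cw from +x -2.387753362266053
wrist o [272.  378.6] 8 r 0.0701 cw from +x -2.4107139200240946
wrist o [334.  380.2] 5 r 0.0671 cw from +x -2.9535331887553737
wrist o [361.7 378.2] 6 r 0.0703 cw from +x -3.1892278878133786
wrist o [369.5 380.8] 6 r 0.074 cw from +x -3.2384560884486686
wrist o [376.5 383.3] 11 r 0.0774 cw from +x -3.278720679630242
wrist o [387.2 379.8] 6 r 0.0785 cw from +x -3.3628887163839947
wrist o [429.9 380.6] 7 r 0.0951 cw from +x 2.69663750804
[... 1473 characters left out ...]
wrist o [431.5 384.5] 4 r 0.0979 cw from +x 2.7078599760876756
wrist o [308.5 386.5] 4 r 0.0706 cw from +x -2.729416983038662
wrist o [337.8 387.6] 11 r 0.0725 cw from +x -2.973963654902667
wrist o [367.2 388.3] 6 r 0.0782 cw from +x -3.1958207169444717
wrist o [352.  388.8] 4 r 0.0753 cw from +x -3.0833633505006466
wrist o [380.  389.4] 8 r 0.0822 cw from +x -3.2787271177276596
wrist o [424.2 389.5] 4 r 0.0976 cw from +x -3.5207114636295436
wrist g [365.6 147.8] 21 r 0.0726 cw from +x 0.7049700534776009
wrist r [424.9 184.4] 579 r 0.0751 cw from +x 1.197882334721684
scene o [288.2 266.4] 14 r 0.0693 cw from +x 0.32185369540508796
scene r [262.6 252.7] 18 r 0.0763 cw from +x 1.20025647482843
```

The pointer follows: collar is about 0.30 at a 0.35 tool turn. Turn about 0.30 more.

Emit:
{"name": "drive_tool", "arguments": {
  "deltas": "0 0 0.3 -0.3 -0.05;0 0 0.3 -0.3 -0.1;0 0 0.3 -0.3 -0.15;0 0 0.3 -0.3 -0.2;0 0 0.3 -0.3 -0.25;0 0 0.3 -0.3 -0.29;0 0 0.3 -0.3 -0.3;0 0 0.3 -0.3 -0.3;0 0 0.3 -0.3 -0.3;0 0 0.3 -0.3 -0.3"
}}

```text
time_s: 31.05
position: [0.5842, -0.0355, 0.1349]
tcp_rot: [[0.488, -0.873, 0.001], [-0.873, -0.488, -0.002], [0.002, 0.0, -1.0]]
force: [-0.7, -2.9, 7.5]
opening: 0.206
grasp_force: 30.1
```

```bash
python3 ptr.py | grep -E "yaw|scene|wrist r|wrist g|wrist o.* (1[0-9][0-9]|2[0-9][0-9]) r"
```

```text
31.05 [ 0.5842 -0.0355  0.1349] yaw rel -0.6504901282371274 [-0.7013 -2.8572  7.4836] [-0.1391  0.4364  0.3087] 30.05195166449994 136.46540098055962
wrist o [309.1 136.3] 199 r 0.0738 cw from +x 0.6021560460747453
wrist o [316.  374.5] 127 r 0.0622 cw from +x -2.489701534378005
wrist g [317.2 142.8] 4 r 0.0706 cw from +x 0.6573578297524167
wrist r [394.2 156.4] 632 r 0.0751 cw from +x 1.2020613090101502
scene o [277.2 263.8] 17 r 0.0719 cw from +x 0.636420648840917
scene r [262.6 252.7] 18 r 0.0763 cw from +x 1.20025647482843
```

The collar stands at 0.60, the lid is seated and centred, and the grip is firm at 30 N.

```bash
python3 -c "
from rig import bot
print(bot.hand_in())"
```

```text
the job is handed in; nothing more can be done
None
```

I handed the job in at about 31 s; the judge gave no verdict. My measurements at the end: the three prints dropped into the bowl, the empty tray upright on the desk, the lid seated and gripped at 30 N, and the collar held at about 0.60 rad. I never moved the gripper near the bystanders, but I did not re-measure their positions.

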